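# Weigh the store tins on the kitchen balance and sort the counter

### The arm

A 6-joint arm with a two-finger parallel gripper is mounted at the origin on the work surface. World frame = base frame: x ahead of the robot, y to its left, z up, the work surface at z = 0. Lengths are in m, angles in rad, forces in N, time in s.
With the tool pointing down it reaches from about 0.35 to 0.85 m from the base axis. Payload 8.1 kg.
Tool frame: the origin (TCP) lies midway between the tips of the shut fingers; the grasp point (between the pads) lies robot.grip_depth behind it (robot.grip_depth is the distance from the TCP to the grasp point, in m); z points along the fingers, y is the line along which they close (so a half turn about z gives the same grasp; the last joint's range is limited). The gripper opens to 93 mm and grips with 3 to 60 N. Pads are 15 mm wide; open, the fingers measure 128 mm over their backs; the gripper's body (75 mm by 188 mm) begins 65 mm behind the grasp point.
Start: joints at [1.261, 0.13, 1.488, -0, 1.523, -0.085], TCP at [0.134, 0.585, 0.219] pointing down, gripper open.
Joint ranges: [-2.96, 2.96], [-0.89, 2.26], [0.02, 2.5], [-1.34, 4.48], [0, 2.73], [-2.66, 2.66]. Speed limits (rad/s): [2.39, 2.39, 2.79, 3.14, 3.14, 3.14].

### API

Orientations are given as a rotation vector (axis times angle).
In Python, from plant import robot gives the robot as it stands.
- The arm moves only by the tool carry_out, never from a script. Its argument "rows" is a list of rows, each a list of 6 numbers: the shift along the tool's x, y, z in m, then the turn, a rotation vector about the tool's x, y, z in degrees. A call has 1 to 12 rows; each row is the pose to reach, as a shift and turn from the pose commanded when the call began, along the tool's axes at that moment; what a row does not reach only later rows make up. A row lasts 1/8 s, in which the tool goes at most 62.5 mm and 10.7 degrees, less where a joint would pass 70% of its speed; a pose out of reach is approached as far as the arm can. A call with a gripper value outside its range is refused whole. "jaw" is the closure in counts, from 0 (fully open) to 255 (shut), set as the call begins (left out, the last holds). The fingers move at their own pace and stop on an object; "force" is the grip in N (left out, the last holds). Time passes only in rows, so rows that repeat a pose let the fingers close. It gives the time, the measured TCP pose, the force, the opening and the grip force at its end, in the units of the state.
- robot.read_state(): the state, without advancing time (a new reading comes with each control period).
- robot.read_camera(name): name is "side" or "top" or "wrist"; returns the picture (384x512x3 uint8, red, green, blue); there is no depth.
- robot.camera_model(name): a dict with "fx", "fy", "cx", "cy" (pixels), "R" (3x3) and "t" (3): a world point X has camera coordinates R X + t; the wrist camera has in their place "mount" (4x4, takes a point from camera to tool coordinates, whose origin is the TCP and whose axes are the flange's). Camera axes: x right, y down, z forward; pixel columns grow to the right and rows downward; lengths in m; the calibration is good to about 2 mm. A picture is of the moment at which its call begins: read the wrist's pose just before it. camera_model takes no time and is no camera call.
- robot.close_job(): hands the job in; it is judged then, once.
Trained networks look in the newest picture that a camera, given by its name, has taken for a name from the list of things; names that differ only in an ending like _2 or _b are one class to them, and where a whole thing is asked for, a point or a joint stands for the part that bears it (a point fixed in the world has none). Each returns a list of dicts, best first, with "conf" (0 to 1); they miss things now and then, are a little off and sometimes report something else, mostly with a low value. They report only what shows in the picture. A call takes as long as a camera call.
- robot.outline_of(camera, target): "pixels" (384x512 bool, what is visible of it) and "pixel" ([column, row] in pixels, amid what is visible of it).
The state is a dict: "t": time; "q": joint angles; "dq": joint speeds; "joint_torque": joint torques, N m; "tool_pos": TCP position; "orientation": TCP orientation; "force": force on the tool from outside, world axes, zero at the start; "wrist_torque": the same for the moment, N m; "opening": finger opening in m; "gripper_force": force on a finger pad.
Only numpy, scipy, OpenCV 4.12 (cv2) and the standard library are available. Lean on these libraries where they do the work, as an engineer would, in place of code of your own. Each camera call takes 0.05 s, during which the arm holds its last target. There are 200 camera calls.

### The job

First put every tin that is out on the counter in the blue pan of the balance scale, then load weights into the steel pan until the beam rests level. Put the weights you do not need in the wooden tray and all the utensils in the green tray, and leave the scale level with the tins and the chosen weights still in it. Do not disturb the soap bottle, mug or bowl.

Things in the scene. Friction and masses are not known exactly. Their poses are not given: they have to be found in the camera images.
- beam (a joint): Beam tilt (rad): 0 = level, as when empty; positive: steel weights pan lower; negative: blue goods pan lower. A 100 g difference tilts it 0.08 rad, in proportion, up to stops at +-0.2 (250 g or more). Settles in about 1 s. Level means within 0.035. The three weights can always make the balance. A red pointer stands on it before a white card with a black mark, up to 133 mm above the counter
- pan_goods_floor (a point): Blue goods pan of the balance scale, on the robot's left (+y) side of the grey scale stand, 115 mm from its middle. Flat, 210 (its x) x 100 mm (its y), rim 10 mm high, 4 mm thick; this point is the centre of its floor (upper side), 88 mm above the counter when level, moving up and down with the beam by at most 23 mm, always horizontal; where a load stands in it makes no difference.
- pan_weights_floor (a point): Bare steel weights pan of the balance scale, on the robot's right (-y) side of the stand, 115 mm from its middle. Flat, 210 (its x) x 100 mm (its y), rim 10 mm high, 4 mm thick; this point is the centre of its floor (upper side), 88 mm above the counter when level, moving up and down with the beam by at most 23 mm, always horizontal; where a load stands in it makes no difference.
- weight_tray: Brown wooden open tray, fixed, 160 (its x) x 110 (its y) x 30 mm high, walls 4 mm; origin at the centre of its underside, inner floor 4 mm up. The two trays swap sides from start to start.
- utensil_tray: Green plastic open tray, fixed, 160 (its x) x 110 (its y) x 30 mm high, walls 4 mm; origin at the centre of its underside, inner floor 4 mm up. The two trays swap sides from start to start.
- w100_grip (a point): Yellow 100 g weight: a coated block 36 mm along its x, 60 mm along its y and 10 mm high (z up), carrying on top an upright bare aluminium grip fin 12 mm thick (y), 34 mm wide (x), 42 mm tall, to be pinched across its own y. This point is the centre of the fin, 31 mm above the weight's underside. Always present.
- w200_grip (a point): Orange 200 g weight: a coated block 46 mm along its x, 64 mm along its y and 20 mm high (z up), carrying on top an upright bare aluminium grip fin 12 mm thick (y), 34 mm wide (x), 42 mm tall, to be pinched across its own y. This point is the centre of the fin, 41 mm above the weight's underside. Always present.
- w300_grip (a point): Red 300 g weight: a coated block 50 mm along its x, 70 mm along its y and 26 mm high (z up), carrying on top an upright bare aluminium grip fin 12 mm thick (y), 34 mm wide (x), 42 mm tall, to be pinched across its own y. This point is the centre of the fin, 47 mm above the weight's underside. Always present.
- tin_rice_mid (a point): Copper-coloured tin: closed rectangular tin 80 (its x) x 56 (its y) x 75 mm high, with a cardboard-brown label band; this point is its centre, 37.5 mm up. Mass not known beforehand: close to 100, 200 or 300 g (within about 4 percent), different for each tin. One or two of the three tins are present (None if absent).
- tin_tea_mid (a point): Green tin: closed rectangular tin 80 (its x) x 56 (its y) x 75 mm high, with a cardboard-brown label band; this point is its centre, 37.5 mm up. Mass not known beforehand: close to 100, 200 or 300 g (within about 4 percent), different for each tin. One or two of the three tins are present (None if absent).
- tin_coffee_mid (a point): Dark brown tin: closed rectangular tin 80 (its x) x 56 (its y) x 75 mm high, with a cardboard-brown label band; this point is its centre, 37.5 mm up. Mass not known beforehand: close to 100, 200 or 300 g (within about 4 percent), different for each tin. One or two of the three tins are present (None if absent).
- paddle_grip (a point): Blue plastic rice paddle, 125 mm long, lying flat: a handle 80 mm long (along its x) x 18 mm wide (y) x 14 mm thick, then a flat head 30-36 mm wide towards +x, under 10 mm thick. This point is on the handle, 5 mm from its middle towards the head, 7 mm above the underside. Two or three of the three utensils are present (None if absent).
- spatula_grip (a point): Small spatula with wooden handle and red blade, 125 mm long, lying flat: a handle 80 mm long (along its x) x 18 mm wide (y) x 14 mm thick, then a flat head 30-36 mm wide towards +x, under 10 mm thick. This point is on the handle, 5 mm from its middle towards the head, 7 mm above the underside. Two or three of the three utensils are present (None if absent).
- spoon_grip (a point): Serving spoon with black handle and steel bowl, 125 mm long, lying flat: a handle 80 mm long (along its x) x 18 mm wide (y) x 14 mm thick, then a flat head 30-36 mm wide towards +x, under 10 mm thick. This point is on the handle, 5 mm from its middle towards the head, 7 mm above the underside. Two or three of the three utensils are present (None if absent).
- soap: Bystander: green dish-soap bottle, 60 mm wide, 170 mm tall; origin under its centre
- mug: Bystander: blue mug 76 mm wide, 90 mm tall; origin under its centre
- bowl: Bystander: white bowl 100 mm wide, 50 mm tall; origin under its centre

How it is judged:
On the way, in this order (a step that is already met when the one before it is completed fails the run):
1. every tin present is in the blue pan (x of tin_rice_mid in the frame of pan_goods_floor between -0.1 and 0.1 m and y of tin_rice_mid in the frame of pan_goods_floor between -0.048 and 0.048 m and z of tin_rice_mid in the frame of pan_goods_floor between 0.015 and 0.06 m and linear speed of each of tin_rice, tin_tea, tin_coffee below 0.03 m/s and x of tin_tea_mid in the frame of pan_goods_floor between -0.1 and 0.1 m and y of tin_tea_mid in the frame of pan_goods_floor between -0.048 and 0.048 m and z of tin_tea_mid in the frame of pan_goods_floor between 0.015 and 0.06 m and x of tin_coffee_mid in the frame of pan_goods_floor between -0.1 and 0.1 m and y of tin_coffee_mid in the frame of pan_goods_floor between -0.048 and 0.048 m and z of tin_coffee_mid in the frame of pan_goods_floor between 0.015 and 0.06 m), for 0.3 s.
2. with weights in the steel pan and the tins in the blue pan, the beam rests level (x of tin_rice_mid in the frame of pan_goods_floor between -0.1 and 0.1 m and y of tin_rice_mid in the frame of pan_goods_floor between -0.048 and 0.048 m and z of tin_rice_mid in the frame of pan_goods_floor between 0.015 and 0.06 m and x of tin_tea_mid in the frame of pan_goods_floor between -0.1 and 0.1 m and y of tin_tea_mid in the frame of pan_goods_floor between -0.048 and 0.048 m and z of tin_tea_mid in the frame of pan_goods_floor between 0.015 and 0.06 m and x of tin_coffee_mid in the frame of pan_goods_floor between -0.1 and 0.1 m and y of tin_coffee_mid in the frame of pan_goods_floor between -0.048 and 0.048 m and z of tin_coffee_mid in the frame of pan_goods_floor between 0.015 and 0.06 m and ((x of w100_grip in the frame of pan_weights_floor between -0.1 and 0.1 m and y of w100_grip in the frame of pan_weights_floor between -0.048 and 0.048 m and z of w100_grip in the frame of pan_weights_floor between 0.005 and 0.07 m) or (x of w200_grip in the frame of pan_weights_floor between -0.1 and 0.1 m and y of w200_grip in the frame of pan_weights_floor between -0.048 and 0.048 m and z of w200_grip in the frame of pan_weights_floor between 0.005 and 0.07 m) or (x of w300_grip in the frame of pan_weights_floor between -0.1 and 0.1 m and y of w300_grip in the frame of pan_weights_floor between -0.048 and 0.048 m and z of w300_grip in the frame of pan_weights_floor between 0.005 and 0.07 m)) and value of joint beam between -0.035 and 0.035 rad and velocity of joint beam between -0.05 and 0.05 rad/s), for 0.8 s.
At the end, for the whole second after the job is handed in: Every tin present is in the blue pan (centre over the pan), the beam is level within 0.035 rad and still, each weight is in the steel pan or the wooden tray with at least one in the pan, each utensil present has its middle inside the green tray, and all are at rest (all of step 2 and ((x of w100_grip in the frame of pan_weights_floor between -0.1 and 0.1 m and y of w100_grip in the frame of pan_weights_floor between -0.048 and 0.048 m and z of w100_grip in the frame of pan_weights_floor between 0.005 and 0.07 m) or (x of w100_grip in the frame of weight_tray between -0.08 and 0.08 m and y of w100_grip in the frame of weight_tray between -0.055 and 0.055 m and z of w100_grip in the frame of weight_tray between 0.004 and 0.08 m)) and ((x of w200_grip in the frame of pan_weights_floor between -0.1 and 0.1 m and y of w200_grip in the frame of pan_weights_floor between -0.048 and 0.048 m and z of w200_grip in the frame of pan_weights_floor between 0.005 and 0.07 m) or (x of w200_grip in the frame of weight_tray between -0.08 and 0.08 m and y of w200_grip in the frame of weight_tray between -0.055 and 0.055 m and z of w200_grip in the frame of weight_tray between 0.004 and 0.08 m)) and ((x of w300_grip in the frame of pan_weights_floor between -0.1 and 0.1 m and y of w300_grip in the frame of pan_weights_floor between -0.048 and 0.048 m and z of w300_grip in the frame of pan_weights_floor between 0.005 and 0.07 m) or (x of w300_grip in the frame of weight_tray between -0.08 and 0.08 m and y of w300_grip in the frame of weight_tray between -0.055 and 0.055 m and z of w300_grip in the frame of weight_tray between 0.004 and 0.08 m)) and x of paddle_grip in the frame of utensil_tray between -0.08 and 0.08 m and y of paddle_grip in the frame of utensil_tray between -0.055 and 0.055 m and z of paddle_grip in the frame of utensil_tray between 0.004 and 0.06 m and x of spatula_grip in the frame of utensil_tray between -0.08 and 0.08 m and y of spatula_grip in the frame of utensil_tray between -0.055 and 0.055 m and z of spatula_grip in the frame of utensil_tray between 0.004 and 0.06 m and x of spoon_grip in the frame of utensil_tray between -0.08 and 0.08 m and y of spoon_grip in the frame of utensil_tray between -0.055 and 0.055 m and z of spoon_grip in the frame of utensil_tray between 0.004 and 0.06 m and linear speed of each of w100, w200, w300, tin_rice, tin_tea, tin_coffee, paddle, spatula, spoon below 0.03 m/s); the robot touches nothing.
It fails at once if the soap is pushed more than 3 cm (distance of soap from where it was at the start of the episode above 0.03 m).
It fails at once if the mug is pushed more than 3 cm (distance of mug from where it was at the start of the episode above 0.03 m).
It fails at once if the bowl is pushed more than 3 cm (distance of bowl from where it was at the start of the episode above 0.03 m).
Of tin_rice, tin_tea, tin_coffee only 1 to 2 are there at a start; the rules pass over those that are not, and their reading is None.
Of paddle, spatula, spoon only 2 to 3 are there at a start; the rules pass over those that are not, and their reading is None.
At some moment in a run one of w100, w200, w300, tin_rice, tin_tea, tin_coffee may be knocked a few centimetres aside while the robot is not near it.
Once in a run the grip may slacken for a moment while it holds something.
It also fails if it takes over 210 s, if anything falls off the work surface, if the arm or the gripper's body presses on something with over 40 N, if the wrist force passes 120 N, or if a joint passes its speed limit or range.

## Working session

There is one attempt and no reset: what is moved stays moved. The work goes in short steps, Python scripts to look and compute and a tool call to move; the robot and the scene stay as the last step left them, time stands still between calls to the robot, and variables do not carry over. Pictures are saved under pics/ and viewed, at most 14 in all, crops included, and the job is handed in when it is done.

Besides the shell and the picture viewer there is one more tool, called by a JSON object that holds its "name" and its "arguments". carry_out: Moves the arm, as the interface text tells. Its arguments: {"type":"object","properties":{"rows":{"type":"array"},"jaw":{"type":"number"},"force":{"type":"number"}},"required":["rows"]}

```bash
mkdir -p pics; ls
python3 - <<'E'
from plant import robot
import cv2
s=robot.read_state(); print(s, robot.grip_depth)
for c in("top","side"):
    im=robot.read_camera(c); cv2.imwrite(f"pics/{c}0.png",cv2.resize(im[:,:,::-1],(800,600)))
    m=robot.camera_model(c); print(c,m)
print(robot.camera_model("wrist"))
E
```

```text
pics
{'t': 0.0, 'q': array([ 1.26059305e+00,  1.31147371e-01,  1.48925277e+00,  8.69314926e-06,
        1.52297735e+00, -8.53811116e-02]), 'dq': array([-0.00049452,  0.00089429,  0.00141934, -0.0007062 ,  0.00019952,
        0.00156317]), 'joint_torque': array([ 4.46831864e-04, -5.59828949e+01, -4.91762209e+01,  7.66908936e-02,
        3.51572118e-02, -3.31378010e-05]), 'tool_pos': array([0.13355525, 0.58438278, 0.21761023]), 'orientation': array([-3.52366775e-01, -3.12140633e+00,  2.74595253e-03]), 'force': array([ 0.23658068, -0.25642627, -0.43725308]), 'wrist_torque': array([-0.02157562,  0.00889464, -0.02673318]), 'gripper_force': 0.0, 'opening': 0.09310696837817041} 0.0188
top {'fx': 404.21462226574306, 'fy': 404.21462226574306, 'cx': 259.2788203911636, 'cy': 195.17422890589438, 'R': array([[-0.00953855, -0.99985723, -0.01394727],
       [-0.99757948,  0.01047572, -0.06874186],
       [ 0.06887815,  0.01325781, -0.99753698]]), 't': array([0.00845761, 0.61518071, 1.17190776])}
side {'fx': 348.5933626684352, 'fy': 348.5933626684352, 'cx': 254.94737014977738, 'cy': 196.03098085944012, 'R': array([[-0.9619102 , -0.27312295,  0.01151596],
       [-0.16335419,  0.54051736, -0.82532199],
       [ 0.2191898 , -0.79576683, -0.56454494]]), 't': array([0.61128127, 0.16969914, 0.93441665])}
{'fx': 344.4768157321566, 'fy': 344.4768157321566, 'cx': 251.11295374799005, 'cy': 191.1437629707631, 'mount': array([[-4.56606031e-04, -9.71305215e-01, -2.37836016e-01,
         6.39642894e-02],
       [ 9.99999890e-01, -4.19010065e-04, -2.08628285e-04,
         2.49114136e-04],
       [ 1.02986057e-04, -2.37836085e-01,  9.71305300e-01,
        -1.66772644e-01],
       [ 0.00000000e+00,  0.00000000e+00,  0.00000000e+00,
         1.00000000e+00]])}
```

View pics/top0.png

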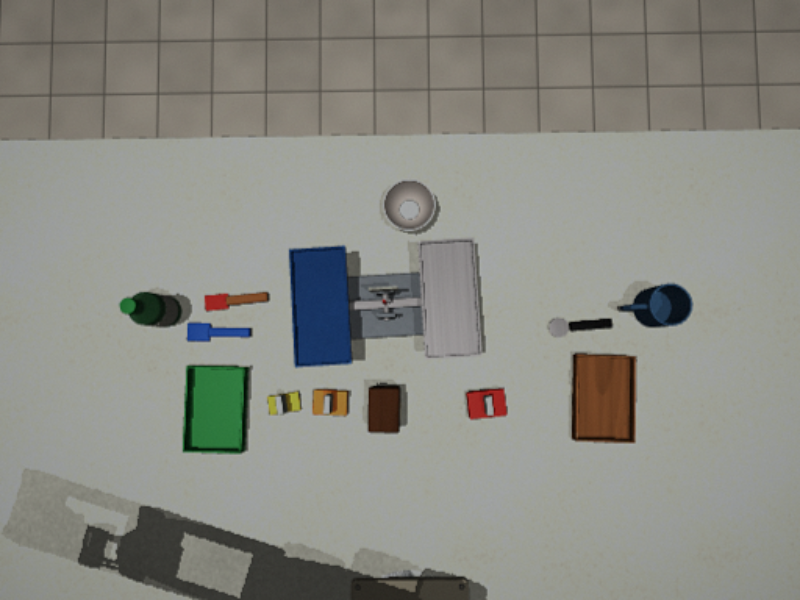

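View pics/side0.png

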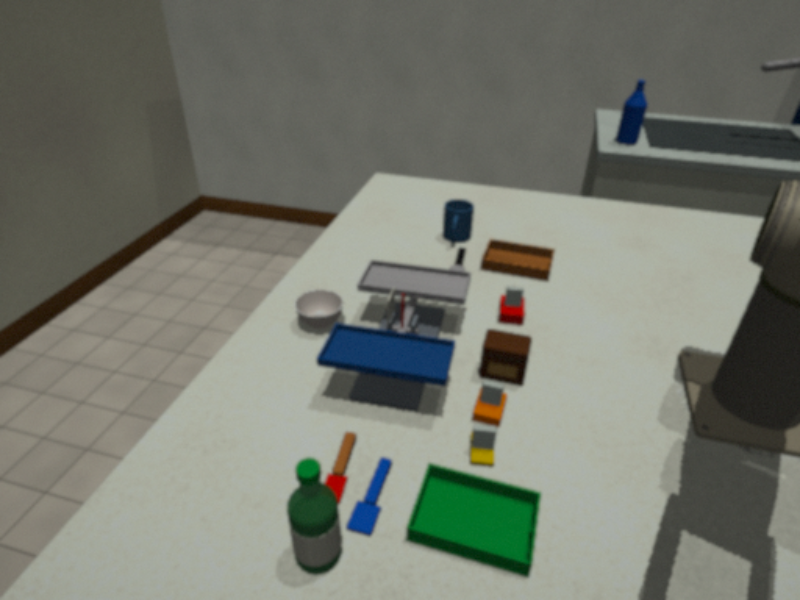

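The top view (800x600) shows one tin, the coffee one, at (384,408). The weights are yellow (284,403), orange (330,402) and red (487,403). The green tray is at (216,408) and the wooden tray at (604,397). The utensils are spatula (237,300), paddle (220,332) and spoon (580,326). The side view agrees. Next I'll fit poses from the network outlines.

```bash
cat > h.py <<'E'
import numpy as np, cv2
from scipy.optimize import minimize
from scipy.spatial.transform import Rotation as Ro
from plant import robot
# boxes: (cx,cy,z0,sx,sy,h) in thing's frame, origin at underside below the named point
def wt(x,y,h): return [(0,0,0,x,y,h),(0,0,h,34,12,42)]
tin=[(0,0,0,80,56,75)]; ut=[(-5,0,0,80,18,14),(57,0,0,45,33,8)]; tray=[(0,0,0,160,110,30)]; pan=[(0,0,-4,210,100,14)]
M={'w100_grip':wt(36,60,10),'w200_grip':wt(46,64,20),'w300_grip':wt(50,70,26),'tin_rice_mid':tin,'tin_tea_mid':tin,'tin_coffee_mid':tin,
'paddle_grip':ut,'spatula_grip':ut,'spoon_grip':ut,'weight_tray':tray,'utensil_tray':tray}
def cam(c):
    m=dict(robot.camera_model(c))
    if 'mount' in m:
        s=robot.read_state(); T=np.eye(4); T[:3,:3]=Ro.from_rotvec(s['orientation']).as_matrix(); T[:3,3]=s['tool_pos']
        W=np.linalg.inv(T@m['mount']); m['R']=W[:3,:3]; m['t']=W[:3,3]
    return m
def proj(m,P):
    p=np.atleast_2d(P)@m['R'].T+m['t']; return p[:,:2]/p[:,2:]*[m['fx'],m['fy']]+[m['cx'],m['cy']]
def back(m,px,z):
    d=m['R'].T@np.array([(px[0]-m['cx'])/m['fx'],(px[1]-m['cy'])/m['fy'],1]); o=-m['R'].T@m['t']; return o+d*(z-o[2])/d[2]
S=4
def sil(m,boxes,x,y,a,z):
    im=np.zeros((384*S,512*S),np.uint8); c,s=np.cos(a),np.sin(a)
    for cx,cy,z0,sx,sy,h in boxes:
        P=np.array([(cx+i*sx/2,cy+j*sy/2,z0+k*h) for i in(-1,1) for j in(-1,1) for k in(0,1)])/1e3
        P=np.c_[x+c*P[:,0]-s*P[:,1],y+s*P[:,0]+c*P[:,1],P[:,2]+z]
        cv2.fillConvexPoly(im,cv2.convexHull(((proj(m,P)+.5)*S).astype(np.int32)),255)
    return cv2.resize(im,(512,384),interpolation=cv2.INTER_AREA)/255.
def find(c,name,m,z=0.,yaws=None,ok=.3):
    r=robot.outline_of(c,name)
    if not r or r[0]['conf']<ok: return None
    k=np.asarray(r[0]['pixels'],float); b=M[name]; p0=back(m,r[0]['pixel'],z+.02)
    sym='_grip' in name and name[0]!='w'
    f=lambda v:1-np.minimum(sil(m,b,v[0],v[1],v[2],z),k).sum()/max(1,np.maximum(sil(m,b,v[0],v[1],v[2],z),k).sum())
    best=min((minimize(f,[p0[0],p0[1],a],method='Nelder-Mead',options=dict(initial_simplex=[[p0[0],p0[1],a],[p0[0]+.01,p0[1],a],[p0[0],p0[1]+.01,a],[p0[0],p0[1],a+.2]],maxfev=150,xatol=2e-4,fatol=1e-4)) for a in (yaws if yaws is not None else ([0,1.57,3.14,-1.57] if sym else [-.4,.4]))),key=lambda q:q.fun)
    return dict(name=name,conf=round(r[0]['conf'],2),x=round(best.x[0],4),y=round(best.x[1],4),yaw=round(float(np.degrees(best.x[2])),1),iou=round(1-best.fun,3))
def look(c,names,**k):
    m=cam(c); im=robot.read_camera(c)
    for n in names: print(n,find(c,n,m,**k))
    return im,m
def st():
    s=robot.read_state(); R=Ro.from_rotvec(s['orientation']).as_matrix()
    print('t',round(s['t'],2),'tcp',s['tool_pos'].round(4),'yaw(toolx vs -X) deg',round(float(np.degrees(np.arctan2(R[1,0],R[0,0])))),R.round(3).tolist(),'F',s['force'].round(2),'open',round(s['opening'],4),'q',s['q'].round(2))
E
python3 - <<'E'
from h import *
im,m=look('top',list(M))
for n in('pan_goods_floor','pan_weights_floor','beam','soap','mug','bowl'):
    r=robot.outline_of('top',n); print(n,[(q['conf'],back(m,q['pixel'],.088).round(3)) for q in r][:2])
st()
E
```

```text
w100_grip {'name': 'w100_grip', 'conf': 0.7, 'x': np.float64(0.4323), 'y': np.float64(0.2328), 'yaw': 12.2, 'iou': np.float64(0.85)}
w200_grip {'name': 'w200_grip', 'conf': 0.53, 'x': np.float64(0.4336), 'y': np.float64(0.146), 'yaw': -0.1, 'iou': np.float64(0.939)}
w300_grip {'name': 'w300_grip', 'conf': 0.81, 'x': np.float64(0.429), 'y': np.float64(-0.1465), 'yaw': 6.5, 'iou': np.float64(0.942)}
tin_rice_mid None
tin_tea_mid None
tin_coffee_mid None
paddle_grip {'name': 'paddle_grip', 'conf': 0.85, 'x': np.float64(0.5679), 'y': np.float64(0.3415), 'yaw': 88.9, 'iou': np.float64(0.887)}
spatula_grip {'name': 'spatula_grip', 'conf': 0.78, 'x': np.float64(0.631), 'y': np.float64(0.3099), 'yaw': 94.7, 'iou': np.float64(0.768)}
spoon_grip {'name': 'spoon_grip', 'conf': 0.85, 'x': np.float64(0.5737), 'y': np.float64(-0.3408), 'yaw': 93.6, 'iou': np.float64(0.745)}
weight_tray {'name': 'weight_tray', 'conf': 0.9, 'x': np.float64(0.4378), 'y': np.float64(-0.3659), 'yaw': -2.0, 'iou': np.float64(0.982)}
utensil_tray {'name': 'utensil_tray', 'conf': 0.91, 'x': np.float64(0.4235), 'y': np.float64(0.3617), 'yaw': -1.8, 'iou': np.float64(0.976)}
pan_goods_floor [(0.69, array([ 0.605, -0.454,  0.088])), (0.63, array([0.613, 0.163, 0.088]))]
pan_weights_floor [(0.89, array([ 0.624, -0.073,  0.088])), (0.29, array([0.431, 0.34 , 0.088]))]
beam [(0.57, array([0.622, 0.046, 0.088]))]
soap [(0.71, array([0.601, 0.454, 0.088]))]
mug [(0.9, array([ 0.6  , -0.453,  0.088]))]
bowl [(0.62, array([ 0.795, -0.005,  0.088]))]
t 1.0 tcp [0.1337 0.5849 0.2186] yaw(toolx vs -X) deg 167 [[-0.975, 0.223, -0.0], [0.223, 0.975, -0.0], [-0.0, -0.0, -1.0]] F [-0.06 -0.24  0.44] open 0.093 q [ 1.26  0.13  1.49 -0.    1.52 -0.09]
```

Run:
```python
from h import *
m=cam('top'); im=robot.read_camera('top')
for n in('tin_coffee_mid','tin_tea_mid','tin_rice_mid'):
    r=robot.outline_of('top',n); print(n,[(q['conf'],np.round(q['pixel']),q['pixels'].sum()) for q in r][:3])
    r=find('top',n,m,ok=.1); print(r)
# dark-brown blob fallback
w=im[230:290,225:270].astype(int); k=np.zeros((384,512)); k[230:290,225:270]=(w[...,0]>w[...,2]+15)&(w.sum(2)<200)
b=M['tin_coffee_mid'];f=lambda v:1-np.minimum(sil(m,b,*v,0),k).sum()/np.maximum(sil(m,b,*v,0),k).sum()
p=back(m,(246,261),.05); q=minimize(f,[p[0],p[1],0],method='Nelder-Mead',options=dict(initial_simplex=[[p[0],p[1],0],[p[0]+.01,p[1],0],[p[0],p[1]+.01,0],[p[0],p[1],.2]])); print(k.sum(),q.x,1-q.fun)
for n in('pan_goods_floor','pan_weights_floor'):
    for q in robot.outline_of('top',n)[:2]:
        c,s,a=cv2.minAreaRect(np.argwhere(q['pixels'])[:,::-1].astype(np.float32)); print(n,q['conf'],back(m,c,.093).round(4),s,a)
```

```text
tin_coffee_mid [(0.64, array([246., 263.]), np.int64(554))]
{'name': 'tin_coffee_mid', 'conf': 0.64, 'x': np.float64(0.4243), 'y': np.float64(0.0406), 'yaw': -4.9, 'iou': np.float64(0.875)}
tin_tea_mid []
None
tin_rice_mid []
None
548.0 [ 0.4212565   0.04253685 -0.03142281] 0.8583820710669879
pan_goods_floor 0.23 [ 0.792  -0.0052  0.093 ] (33.0, 32.0) 90.0
pan_weights_floor 0.87 [ 0.6216 -0.0783  0.093 ] (75.91437530517578, 37.23983383178711) 86.42366790771484
```

{"name": "carry_out", "arguments": {"rows": [[-0.403,-0.465,-0.03,0,0,-12.9],[-0.403,-0.465,-0.03,0,0,-12.9],[-0.403,-0.465,-0.03,0,0,-12.9],[-0.403,-0.465,-0.03,0,0,-12.9],[-0.403,-0.465,-0.03,0,0,-12.9],[-0.403,-0.465,-0.03,0,0,-12.9],[-0.403,-0.465,-0.03,0,0,-12.9],[-0.403,-0.465,-0.03,0,0,-12.9],[-0.403,-0.465,-0.03,0,0,-12.9],[-0.403,-0.465,-0.03,0,0,-12.9],[-0.403,-0.465,-0.03,0,0,-12.9],[-0.403,-0.465,-0.03,0,0,-12.9]], "jaw": 0, "force": 25}}

```text
t: 2.95
tool_pos: [0.4228, 0.0418, 0.2486]
orientation: [-0.001, -3.141, -0.001]
force: [-0.1, 0.6, 0.3]
opening: 0.0927
gripper_force: 0.0
```

```bash
cat >> h.py <<'E'
M['pan_goods_floor']=M['pan_weights_floor']=pan
E
python3 - <<'E'
from h import *
st()
im,m=look('wrist',['tin_coffee_mid']); cv2.imwrite('pics/w1.png',im[:,:,::-1])
look('top',['pan_goods_floor','pan_weights_floor'],z=.088,yaws=[.05])
E
```

```text
t 2.95 tcp [0.4228 0.0418 0.2486] yaw(toolx vs -X) deg 180 [[-1.0, 0.001, -0.0], [0.001, 1.0, 0.0], [0.0, 0.0, -1.0]] F [-0.11  0.57  0.33] open 0.0927 q [-0.02 -0.37  1.9   0.    1.62 -1.59]
tin_coffee_mid {'name': 'tin_coffee_mid', 'conf': 0.55, 'x': np.float64(0.4264), 'y': np.float64(0.0427), 'yaw': -0.6, 'iou': np.float64(0.963)}
pan_goods_floor {'name': 'pan_goods_floor', 'conf': 0.78, 'x': np.float64(0.6095), 'y': np.float64(0.1533), 'yaw': 3.6, 'iou': np.float64(0.966)}
pan_weights_floor {'name': 'pan_weights_floor', 'conf': 0.74, 'x': np.float64(0.6227), 'y': np.float64(-0.0765), 'yaw': 3.4, 'iou': np.float64(0.965)}
```

View pics/w1.png

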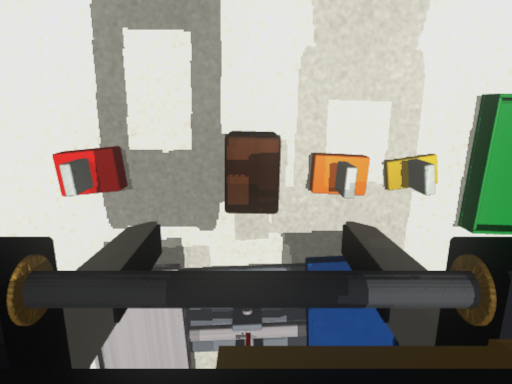

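{"name": "carry_out", "arguments": {"rows": [[-0.004,0.001,0.06,0,0,0],[-0.004,0.001,0.12,0,0,0],[-0.004,0.001,0.17,0,0,0],[-0.004,0.001,0.2,0,0,0],[-0.004,0.001,0.218,0,0,0],[-0.004,0.001,0.218,0,0,0]]}}

```text
t: 3.95
tool_pos: [0.4252, 0.0435, 0.0292]
orientation: [0.003, -3.138, -0.0]
force: [0.1, -0.5, -0.3]
opening: 0.0932
gripper_force: 0.0
```

{"name": "carry_out", "arguments": {"rows": [[0,0,0,0,0,0],[0,0,0,0,0,0],[0,0,0,0,0,0],[0,0,0,0,0,0],[0,0,-0.03,0,0,0],[0,0,-0.08,0,0,0],[0,0,-0.13,0,0,0],[0,0,-0.16,0,0,0],[0,0,-0.16,0,0,0],[0,0,-0.16,0,0,0],[0,0,-0.16,0,0,0]], "jaw": 255, "force": 25}}

```text
t: 5.32
tool_pos: [0.4257, 0.0428, 0.1884]
orientation: [0.0, -3.138, -0.0]
force: [0.3, 1.0, -2.3]
opening: 0.0559
gripper_force: 24.9
```

{"name": "carry_out", "arguments": {"rows": [[-0.046,0.028,0,0,0,-1],[-0.092,0.055,0,0,0,-2],[-0.138,0.083,0,0,0,-3],[-0.183,0.11,0,0,0,-3.6],[-0.183,0.11,0,0,0,-3.6],[-0.183,0.11,0.03,0,0,-3.6],[-0.183,0.11,0.055,0,0,-3.6],[-0.183,0.11,0.065,0,0,-3.6],[-0.183,0.11,0.068,0,0,-3.6],[-0.183,0.11,0.068,0,0,-3.6]]}}

```text
t: 6.58
tool_pos: [0.6103, 0.1528, 0.1236]
orientation: [-0.099, 3.139, 0.0]
force: [0.5, -0.5, -2.2]
opening: 0.0563
gripper_force: 24.9
```

Run:
```python
from h import *
st()
im=robot.read_camera('side'); cv2.imwrite('pics/s1.png',cv2.resize(im[100:300,130:400,::-1],(800,592)))
```

```text
t 6.58 tcp [0.6103 0.1528 0.1236] yaw(toolx vs -X) deg -176 [[-0.998, -0.063, 0.001], [-0.063, 0.998, 0.0], [-0.001, 0.0, -1.0]] F [ 0.51 -0.5  -2.24] open 0.0563 q [ 0.16  0.27  1.51 -0.    1.36 -1.47]
```

View pics/s1.png

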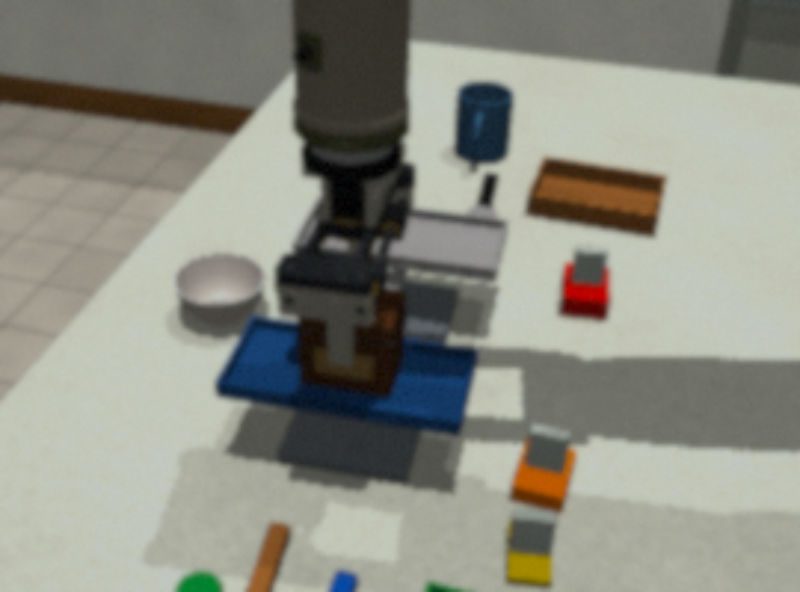

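{"name": "carry_out", "arguments": {"rows": [[0,0,0.005,0,0,0],[0,0,0.005,0,0,0]]}}

```text
t: 6.88
tool_pos: [0.6099, 0.1529, 0.1176]
orientation: [-0.099, 3.14, -0.0]
force: [-0.1, -0.5, -2.1]
opening: 0.0556
gripper_force: 24.9
```

{"name": "carry_out", "arguments": {"rows": [[0,0,0,0,0,0],[0,0,0,0,0,0],[0,0,0,0,0,0],[0,0,-0.04,0,0,0],[0,0,-0.08,0,0,0],[0.06,0,-0.12,0,0,1.8],[0.12,0,-0.12,0,0,3.6],[0.18,0,-0.12,0,0,3.6],[0.18,0,-0.12,0,0,3.6],[0.18,0,-0.12,0,0,3.6]], "jaw": 0}}

```text
t: 8.12
tool_pos: [0.4307, 0.1416, 0.2385]
orientation: [-0.001, 3.139, 0.001]
force: [-0.4, -0.1, 0.0]
opening: 0.093
gripper_force: 0.0
```

Run:
```python
from h import *
st()
im,m=look('wrist',['w200_grip','w100_grip'])
for c in ('top','side'):
    m=cam(c); im=robot.read_camera(c)
    r=robot.outline_of(c,'pan_weights_floor')
    if r:
        # height of the steel pan: xy fixed, fit z
        k=r[0]['pixels'].astype(float); f=lambda z:1-np.minimum(sil(m,pan,.6227,-.0765,.061,z),k).sum()/np.maximum(sil(m,pan,.6227,-.0765,.061,z),k).sum()
        zs=np.arange(.06,.116,.003); v=[f(z) for z in zs]; print(c,r[0]['conf'],'z',zs[np.argmin(v)],1-min(v))
cv2.imwrite('pics/s2.png',cv2.resize(im[100:300,130:400,::-1],(800,592)))
```

```text
t 8.12 tcp [0.4307 0.1416 0.2385] yaw(toolx vs -X) deg -180 [[-1.0, -0.001, 0.002], [-0.001, 1.0, 0.0], [-0.002, 0.0, -1.0]] F [-0.39 -0.08  0.05] open 0.093 q [ 0.2  -0.29  1.85 -0.    1.58 -1.37]
w200_grip {'name': 'w200_grip', 'conf': 0.69, 'x': np.float64(0.6352), 'y': np.float64(0.2879), 'yaw': -60.0, 'iou': np.float64(0.271)}
w100_grip {'name': 'w100_grip', 'conf': 0.87, 'x': np.float64(0.4356), 'y': np.float64(0.2345), 'yaw': 8.1, 'iou': np.float64(0.92)}
top 0.83 z 0.10500000000000004 0.9752369102993638
side 0.85 z 0.10800000000000004 0.9370228907093751
```

View pics/s2.png

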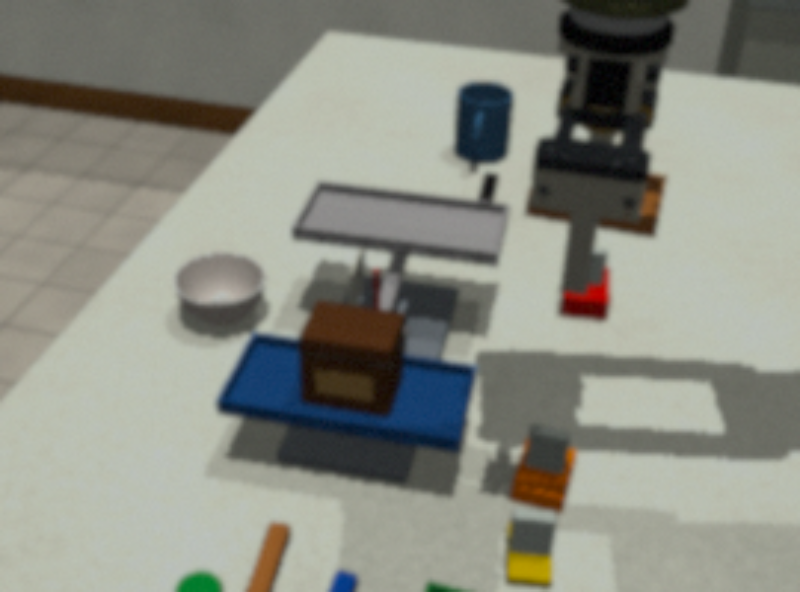

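```bash
python3 - <<'E'
s=open('h.py').read()
a=s.index("def find"); b=s.index("def look")
f=s[a:b].replace("def find(c,name,m,z=0.,yaws=None,ok=.3):\n    r=robot.outline_of(c,name)\n    if not r or r[0]['conf']<ok: return None\n","def fit(c,name,m,d,z,yaws):\n    r=[d]\n")
f+='''def find(c,name,m,z=0.,yaws=None,ok=.1):
    q=[fit(c,name,m,d,z,yaws) for d in robot.outline_of(c,name)[:3] if d['conf']>ok]
    return max(q,key=lambda v:v['iou']) if q else None
'''
open('h.py','w').write(s[:a]+f+s[b:])
E
python3 - <<'E'
from h import *
look('wrist',['w200_grip']); look('top',['w200_grip'])
E
```

```text
w200_grip None
w200_grip {'name': 'w200_grip', 'conf': 0.69, 'x': np.float64(0.4492), 'y': np.float64(0.1473), 'yaw': 30.1, 'iou': np.float64(0.404)}
```

```bash
cat >> h.py <<'E'
HUE={'w100_grip':(22,34),'w200_grip':(10,20),'w300_grip':(-4,5)}
def cfit(c,name,p0,z=0.):
    "colour fit of a weight's block near p0 (pixels behind its fin ignored)"
    m=cam(c); im=robot.read_camera(c); h=cv2.cvtColor(im,cv2.COLOR_RGB2HSV).astype(int); a,b=HUE[name]
    H=h[...,0]; H=np.where(H>170,H-180,H); k=((H>=a)&(H<=b)&(h[...,1]>150)&(h[...,2]>60)).astype(float)
    near=cv2.dilate((sil(m,M[name],p0[0],p0[1],0,z)>.1).astype(np.uint8),np.ones((45,45))); k*=near
    B=M[name]
    def f(v):
        u=sil(m,B[:1],*v,z); w=1-sil(m,B[1:],*v,z); return 1-(np.minimum(u,k)*w).sum()/max(1,(np.maximum(u,k)*w).sum())
    q=minimize(f,[p0[0],p0[1],0],method='Nelder-Mead',options=dict(initial_simplex=[[p0[0],p0[1],0],[p0[0]+.01,p0[1],0],[p0[0],p0[1]+.01,0],[p0[0],p0[1],.2]],maxfev=200))
    print(c,name,k.sum(),q.x[:2].round(4),np.degrees(q.x[2]).round(1),'iou',round(1-q.fun,3)); return im
E
python3 - <<'E'
from h import *
im=cfit('wrist','w200_grip',(.436,.147)); cfit('wrist','w100_grip',(.4356,.2345)); cv2.imwrite('pics/w2.png',im[:,:,::-1])
E
```

```text
wrist w200_grip 1750.0 [0.4375 0.1456] -4.9 iou 0.887
wrist w100_grip 979.0 [0.4359 0.2338] 7.8 iou 0.851
```

View pics/w2.png

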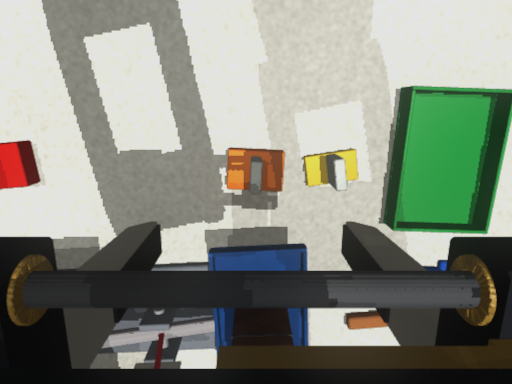

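{"name": "carry_out", "arguments": {"rows": [[-0.007,0.004,0.06,0,0,4.5],[-0.007,0.004,0.12,0,0,4.5],[-0.007,0.004,0.165,0,0,4.5],[-0.007,0.004,0.195,0,0,4.5],[-0.007,0.004,0.211,0,0,4.5],[-0.007,0.004,0.211,0,0,4.5]], "jaw": 130}}

```text
t: 9.52
tool_pos: [0.4366, 0.1454, 0.026]
orientation: [-0.123, -3.137, 0.001]
force: [-0.8, 0.6, -0.4]
opening: 0.0459
gripper_force: 0.0
```

{"name": "carry_out", "arguments": {"rows": [[0,0,0,0,0,0],[0,0,0,0,0,0],[0,0,0,0,0,0],[0,0,0,0,0,0],[0,0,-0.03,0,0,0],[0,0,-0.08,0,0,0],[0,0,-0.14,0,0,0],[0,0,-0.19,0,0,0],[0,0,-0.19,0,0,0],[0,0,-0.19,0,0,0]], "jaw": 255, "force": 30}}

```text
t: 10.78
tool_pos: [0.4368, 0.1454, 0.2156]
orientation: [-0.123, -3.138, 0.0]
force: [-0.8, 0.2, -3.6]
opening: 0.0119
gripper_force: 29.9
```

{"name": "carry_out", "arguments": {"rows": [[-0.04,-0.041,-0.005,0,0,-2],[-0.081,-0.083,-0.005,0,0,-4],[-0.122,-0.124,-0.005,0,0,-6],[-0.162,-0.165,-0.005,0,0,-8],[-0.203,-0.207,-0.005,0,0,-8],[-0.203,-0.207,0,0,0,-8],[-0.203,-0.207,0.03,0,0,-8],[-0.203,-0.207,0.06,0,0,-8],[-0.203,-0.207,0.078,0,0,-8],[-0.203,-0.207,0.08,0,0,-8],[-0.203,-0.207,0.08,0,0,-8]]}}

```text
t: 12.15
tool_pos: [0.6237, -0.0765, 0.1373]
orientation: [-0.097, 3.139, -0.0]
force: [-0.5, 0.1, -1.7]
opening: 0.0118
gripper_force: 30.0
```

Run:
```python
from h import *
st()
im=robot.read_camera('side'); cv2.imwrite('pics/s3.png',cv2.resize(im[100:300,130:400,::-1],(800,592)))
```

```text
t 12.15 tcp [ 0.6237 -0.0765  0.1373] yaw(toolx vs -X) deg -176 [[-0.998, -0.062, 0.001], [-0.062, 0.998, -0.0], [-0.001, -0.0, -1.0]] F [-0.45  0.09 -1.71] open 0.0118 q [-0.2   0.25  1.5   0.    1.39 -1.84]
```

View pics/s3.png

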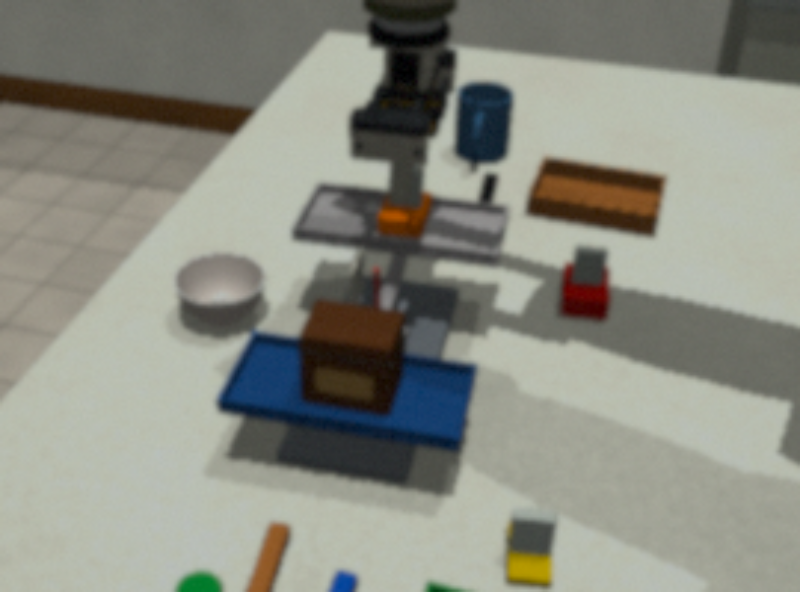

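{"name": "carry_out", "arguments": {"rows": [[0,0,0.008,0,0,0],[0,0,0.016,0,0,0],[0,0,0.017,0,0,0],[0,0,0.017,0,0,0]]}}

```text
t: 12.7
tool_pos: [0.6232, -0.0767, 0.1194]
orientation: [0.096, -3.139, -0.0]
force: [-0.3, 0.7, -1.6]
opening: 0.012
gripper_force: 30.0
```

{"name": "carry_out", "arguments": {"rows": [[0,0,0,0,0,0],[0,0,0,0,0,0],[0,0,-0.03,0,0,0],[0,0,-0.08,0,0,0],[0,0,-0.12,0,0,0],[0.06,-0.018,-0.12,0,0,0],[0.12,-0.036,-0.12,0,0,0],[0.18,-0.054,-0.12,0,0,0],[0.197,-0.058,-0.12,0,0,0],[0.197,-0.058,-0.12,0,0,0],[0.197,-0.058,-0.12,0,0,0]], "jaw": 145}}

```text
t: 14.08
tool_pos: [0.4311, -0.1466, 0.24]
orientation: [-0.097, 3.139, -0.0]
force: [0.1, 0.3, -0.3]
opening: 0.0398
gripper_force: 0.0
```

```bash
cat >> h.py <<'E'
def panz():
    for c in ('top','side'):
        m=cam(c); im=robot.read_camera(c); r=robot.outline_of(c,'pan_goods_floor'); r=[q for q in r if np.linalg.norm(back(m,q['pixel'],.09)[:2]-[.61,.15])<.06]
        if r:
            k=r[0]['pixels'].astype(float); B=pan+[(0,0,0,80,56,75)]
            def f(z):
                u=sil(m,pan,.6095,.1533,.061,z); w=1-(sil(m,B[1:],.6095,.1533,.061,z)>0); return 1-(np.minimum(u,k)*w).sum()/(np.maximum(u,k)*w).sum()
            zs=np.arange(.06,.116,.002); v=[f(z) for z in zs]; print('goods pan',c,'z',zs[np.argmin(v)].round(3),round(1-min(v),3))
    return im
E
python3 - <<'E'
from h import *
st(); cfit('wrist','w300_grip',(.431,-.1465)); im=panz()
print(find('side','w300_grip',cam('side')))
cv2.imwrite('pics/s4.png',cv2.resize(im[100:300,130:400,::-1],(800,592)))
E
```

```text
t 14.07 tcp [ 0.4311 -0.1466  0.24  ] yaw(toolx vs -X) deg -176 [[-0.998, -0.062, 0.001], [-0.062, 0.998, -0.0], [-0.001, -0.0, -1.0]] F [ 0.07  0.29 -0.26] open 0.0398 q [-0.44 -0.28  1.84  0.    1.58 -2.07]
wrist w300_grip 2161.0 [ 0.4327 -0.1473] 6.6 iou 0.877
goods pan top z 0.084 0.952
goods pan side z 0.09 0.92
{'name': 'w300_grip', 'conf': 0.66, 'x': np.float64(0.434), 'y': np.float64(-0.1491), 'yaw': 3.7, 'iou': np.float64(0.865)}
```

View pics/s4.png

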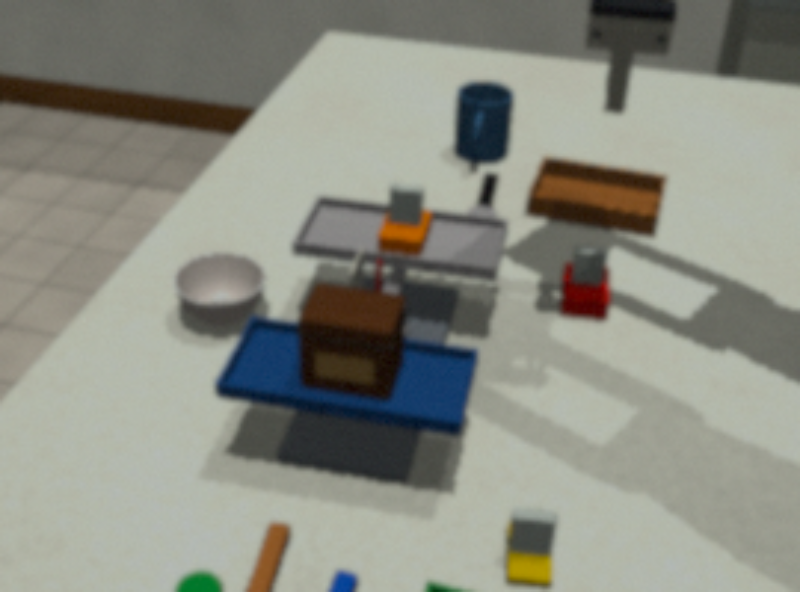

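{"name": "carry_out", "arguments": {"rows": [[-0.002,-0.001,0.06,0,0,-3],[-0.002,-0.001,0.12,0,0,-3],[-0.002,-0.001,0.165,0,0,-3],[-0.002,-0.001,0.195,0,0,-3],[-0.002,-0.001,0.208,0,0,-3],[-0.002,-0.001,0.208,0,0,-3]]}}

```text
t: 15.12
tool_pos: [0.4322, -0.1474, 0.0313]
orientation: [0.179, -3.135, -0.001]
force: [-0.1, -0.9, -0.4]
opening: 0.0402
gripper_force: 0.0
```

{"name": "carry_out", "arguments": {"rows": [[0,0,0,0,0,0],[0,0,0,0,0,0],[0,0,0,0,0,0],[0,0,-0.03,0,0,0],[0,0,-0.08,0,0,0],[0,0,-0.1,0,0,0],[0,0,-0.1,0,0,0]], "jaw": 255, "force": 35}}

```text
t: 16.0
tool_pos: [0.4337, -0.1482, 0.1335]
orientation: [-0.178, 3.133, -0.003]
force: [0.4, 1.1, -3.1]
opening: 0.0118
gripper_force: 35.0
```

{"name": "carry_out", "arguments": {"rows": [[-0.0045,-0.056,0,0,0,2],[-0.009,-0.112,0,0,0,4],[-0.0135,-0.168,0,0,0,6],[-0.0175,-0.2245,0,0,0,8.5],[-0.0175,-0.2245,0,0,0,8.5],[-0.0175,-0.2245,0.03,0,0,8.5],[-0.0175,-0.2245,0.06,0,0,8.5],[-0.0175,-0.2245,0.085,0,0,8.5],[-0.0175,-0.2245,0.092,0,0,8.5],[-0.0175,-0.2245,0.092,0,0,8.5]]}}

```text
t: 17.25
tool_pos: [0.4744, -0.3667, 0.0396]
orientation: [-0.053, -3.139, -0.004]
force: [-6.4, 7.2, 10.0]
opening: 0.0116
gripper_force: 35.0
```

Run:
```python
from h import *
st()
a=robot.read_camera('wrist'); b=robot.read_camera('side')[120:220,300:400]
cv2.imwrite('pics/x5.png',np.hstack([a[:,:,::-1],cv2.resize(b[:,:,::-1],(288,384))]))
```

```text
t 17.25 tcp [ 0.4744 -0.3667  0.0396] yaw(toolx vs -X) deg 178 [[-0.999, 0.034, -0.002], [0.034, 0.999, 0.003], [0.002, 0.003, -1.0]] F [-6.4   7.2  10.02] open 0.0116 q [-0.74  0.29  1.65  0.    1.21 -2.28]
```

View pics/x5.png

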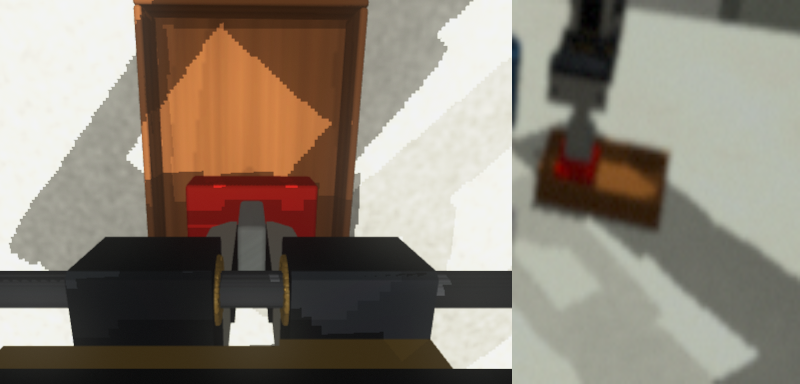

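{"name": "carry_out", "arguments": {"rows": [[0,0,0,0,0,0],[0,0,0,0,0,0],[0,0,-0.04,0,0,0],[0,0,-0.09,0,0,0],[0,0,-0.14,0,0,8],[-0.03,0.015,-0.18,0,0,18],[-0.06,0.03,-0.18,0,0,28],[-0.098,0.045,-0.18,0,0,38],[-0.098,0.045,-0.18,0,0,48],[-0.098,0.045,-0.18,0,0,58],[-0.098,0.045,-0.18,0,0,68],[-0.098,0.045,-0.18,0,0,78]], "jaw": 145}}

```text
t: 18.85
tool_pos: [0.5748, -0.3269, 0.2191]
orientation: [-2.025, -2.401, 0.0]
force: [-0.3, -0.3, 0.4]
opening: 0.0401
gripper_force: 0.0
```

{"name": "carry_out", "arguments": {"rows": [[0,0,0,0,0,6.4],[0,0,0,0,0,6.4],[0,0,0,0,0,6.4]]}}

```text
t: 19.23
tool_pos: [0.5748, -0.327, 0.2194]
orientation: [-2.147, -2.293, 0.0]
force: [0.2, 0.4, 0.0]
opening: 0.04
gripper_force: 0.0
```

Run:
```python
from h import *
st()
im,m=look('wrist',['spoon_grip'],yaws=[1.57,1.7])
r=robot.outline_of('wrist','mug'); print([back(m,q['pixel'],.05).round(3) for q in r[:1]])
look('top',['w300_grip'],z=.004)
cv2.imwrite('pics/w6.png',im[:,:,::-1])
```

```text
t 19.23 tcp [ 0.5748 -0.327   0.2194] yaw(toolx vs -X) deg 94 [[-0.066, 0.998, -0.0], [0.998, 0.066, 0.0], [0.0, -0.0, -1.0]] F [0.19 0.37 0.03] open 0.04 q [-0.59  0.3   1.3   0.    1.55 -0.66]
spoon_grip {'name': 'spoon_grip', 'conf': 0.72, 'x': np.float64(0.5778), 'y': np.float64(-0.3493), 'yaw': 94.1, 'iou': np.float64(0.828)}
[array([ 0.61 , -0.494,  0.05 ])]
w300_grip {'name': 'w300_grip', 'conf': 0.67, 'x': np.float64(0.4807), 'y': np.float64(-0.3228), 'yaw': -15.1, 'iou': np.float64(0.292)}
```

View pics/w6.png

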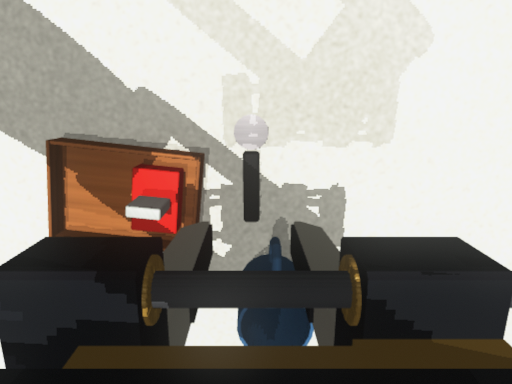

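Run:
```python
from h import *
m=cam('wrist')
for p in((251,152),(251,186),(251,220)): print(back(m,p,.012).round(4))
print(back(m,(276,240),.07).round(4), back(m,(276,240),.03).round(4))
```

```text
[ 0.575  -0.3096  0.012 ]
[ 0.5774 -0.3476  0.012 ]
[ 0.58   -0.3873  0.012 ]
[ 0.6045 -0.3869  0.07  ] [ 0.6086 -0.4027  0.03  ]
```

{"name": "carry_out", "arguments": {"rows": [[0.001,0.0015,0.06,0,0,0],[0.001,0.0015,0.12,0,0,0],[0.001,0.0015,0.165,0,0,0],[0.001,0.0015,0.195,0,0,0],[0.001,0.0015,0.21,0,0,0],[0.001,0.0015,0.214,0,0,0],[0.001,0.0015,0.214,0,0,0]]}}

```text
t: 20.35
tool_pos: [0.5771, -0.3266, 0.007]
orientation: [2.149, 2.289, 0.001]
force: [0.6, 0.1, -0.4]
opening: 0.0399
gripper_force: 0.0
```

{"name": "carry_out", "arguments": {"rows": [[0,0,0,0,0,0],[0,0,0,0,0,0],[0,0,0,0,0,0],[0,0,-0.03,0,0,0],[0,0,-0.08,0,0,0],[0,0,-0.14,0,0,0],[0,0,-0.2,0,0,0],[0,0,-0.2,0,0,0]], "jaw": 255, "force": 25}}

```text
t: 21.35
tool_pos: [0.5794, -0.328, 0.2139]
orientation: [2.142, 2.282, 0.003]
force: [0.4, 0.3, 0.1]
opening: 0.0177
gripper_force: 25.0
```

{"name": "carry_out", "arguments": {"rows": [[0.06,-0.009,0,0,0,-7],[0.12,-0.017,0,0,0,-14],[0.18,-0.026,0,0,0,-21],[0.24,-0.035,0,0,0,-28],[0.3,-0.043,0,0,0,-35],[0.36,-0.052,0,0,0,-42],[0.42,-0.061,0,0,0,-49],[0.48,-0.07,0,0,0,-56],[0.54,-0.078,0,0,0,-63],[0.6,-0.087,0,0,0,-70],[0.66,-0.096,0,0,0,-77],[0.7236,-0.1045,0,0,0,-84]]}}

```text
t: 22.85
tool_pos: [0.4255, 0.3895, 0.2045]
orientation: [-0.059, -3.14, 0.001]
force: [1.7, -0.6, 0.1]
opening: 0.0176
gripper_force: 25.0
```

{"name": "carry_out", "arguments": {"rows": [[0,0,0,0,0,0],[0,0,0,0,0,0],[0,0,0,0,0,0]]}}

```text
t: 23.22
tool_pos: [0.4269, 0.3867, 0.2052]
orientation: [-0.068, -3.14, 0.001]
force: [-1.0, -0.0, 0.4]
opening: 0.0177
gripper_force: 25.0
```

Run:
```python
from h import *
st()
im,m=look('wrist',['utensil_tray'],yaws=[0])
cv2.imwrite('pics/w7.png',im[:,:,::-1])
```

```text
t 23.23 tcp [0.4269 0.3867 0.2052] yaw(toolx vs -X) deg 178 [[-0.999, 0.044, -0.0], [0.044, 0.999, -0.001], [0.0, -0.001, -1.0]] F [-0.98 -0.03  0.41] open 0.0177 q [ 0.65  0.07  1.57 -0.    1.5  -0.88]
utensil_tray {'name': 'utensil_tray', 'conf': 0.88, 'x': np.float64(0.4265), 'y': np.float64(0.3616), 'yaw': -2.3, 'iou': np.float64(0.565)}
```

View pics/w7.png

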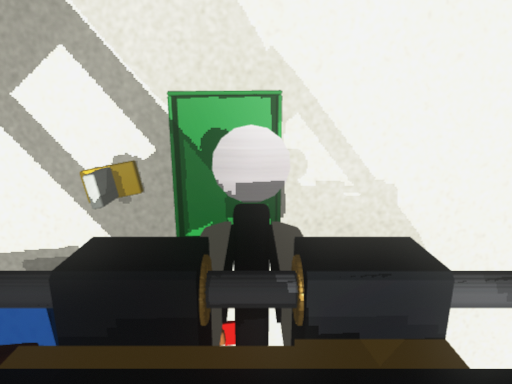

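{"name": "carry_out", "arguments": {"rows": [[0,-0.003,0.05,0,0,0],[0,-0.003,0.1,0,0,0],[0,-0.003,0.14,0,0,0],[0,-0.003,0.165,0,0,0],[0,-0.003,0.169,0,0,0],[0,-0.003,0.169,0,0,0]]}}

```text
t: 24.08
tool_pos: [0.4272, 0.3848, 0.0376]
orientation: [0.067, 3.14, 0.001]
force: [1.0, 0.1, 0.4]
opening: 0.0176
gripper_force: 25.0
```

{"name": "carry_out", "arguments": {"rows": [[0,0,0,0,0,0],[0,0,0,0,0,0],[0,0,0,0,0,0],[0,0,-0.05,0,0,0],[0,0,-0.1,0,0,0],[0,0,-0.16,0,0,0],[-0.005,-0.05,-0.2,0,0,-5],[-0.01,-0.1,-0.2,0,0,-10],[-0.016,-0.15,-0.2,0,0,-10],[-0.016,-0.15,-0.2,0,0,-10],[-0.016,-0.15,-0.2,0,0,-10]], "jaw": 145}}

```text
t: 25.45
tool_pos: [0.4363, 0.2347, 0.2369]
orientation: [-0.208, 3.134, 0.001]
force: [0.3, 0.9, 0.2]
opening: 0.0404
gripper_force: 0.0
```

Run:
```python
from h import *
st()
im=cfit('wrist','w100_grip',(.4356,.234)); print(find('wrist','w100_grip',cam('wrist')),find('wrist','spoon_grip',cam('wrist'),z=.004,yaws=[3.14]))
look('top',['weight_tray','w200_grip'])
im=robot.read_camera('top'); cv2.imwrite('pics/t8.png',cv2.resize(im[120:330,50:470,::-1],(800,400)))
```

```text
t 25.45 tcp [0.4363 0.2347 0.2369] yaw(toolx vs -X) deg -172 [[-0.991, -0.132, 0.0], [-0.132, 0.991, 0.001], [-0.001, 0.001, -1.0]] F [0.32 0.86 0.21] open 0.0404 q [ 0.39 -0.16  1.75  0.    1.56 -1.31]
wrist w100_grip 566.0 [0.4348 0.2341] 7.6 iou 0.431
{'name': 'w100_grip', 'conf': 0.87, 'x': np.float64(0.435), 'y': np.float64(0.2351), 'yaw': 8.4, 'iou': np.float64(0.944)} {'name': 'spoon_grip', 'conf': 0.89, 'x': np.float64(0.4512), 'y': np.float64(0.3874), 'yaw': 177.9, 'iou': np.float64(0.787)}
weight_tray {'name': 'weight_tray', 'conf': 0.72, 'x': np.float64(0.4396), 'y': np.float64(-0.3658), 'yaw': -1.9, 'iou': np.float64(0.783)}
w200_grip {'name': 'w200_grip', 'conf': 0.63, 'x': np.float64(0.6263), 'y': np.float64(-0.0818), 'yaw': 4.9, 'iou': np.float64(0.904)}
```

View pics/t8.png

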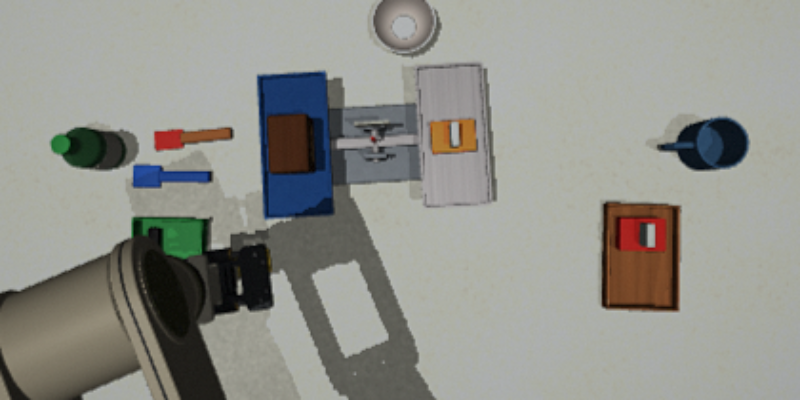

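{"name": "carry_out", "arguments": {"rows": [[0.001,0,0.06,0,0,0],[0.001,0,0.12,0,0,0],[0.001,0,0.17,0,0,0],[0.001,0,0.205,0,0,0],[0.001,0,0.219,0,0,0],[0.001,0,0.219,0,0,0]]}}

```text
t: 26.55
tool_pos: [0.4348, 0.2343, 0.0173]
orientation: [0.209, -3.133, 0.001]
force: [0.4, -0.4, 0.4]
opening: 0.0403
gripper_force: 0.0
```

{"name": "carry_out", "arguments": {"rows": [[0,0,0,0,0,0],[0,0,0,0,0,0],[0,0,0,0,0,0],[0,0,-0.03,0,0,0],[0,0,-0.08,0,0,0],[0,0,-0.14,0,0,0],[0,0,-0.16,0,0,0],[0,0,-0.16,0,0,0]], "jaw": 255, "force": 35}}

```text
t: 27.55
tool_pos: [0.4366, 0.2349, 0.1801]
orientation: [-0.208, 3.13, 0.002]
force: [-0.3, -0.1, -1.7]
opening: 0.0116
gripper_force: 35.0
```

{"name": "carry_out", "arguments": {"rows": [[0.011,-0.059,0,0,0,1],[0.022,-0.118,0,0,0,2],[0.033,-0.177,0,0,0,3],[0.045,-0.236,0,0,0,4],[0.056,-0.295,0,0,0,5],[0.067,-0.353,0,0,0,6],[0.078,-0.412,0,0,0,7],[0.09,-0.471,0,0,0,8],[0.101,-0.53,0,0,0,9],[0.112,-0.589,0,0,0,9.5],[0.112,-0.589,0,0,0,9.5],[0.112,-0.589,0,0,0,9.5]]}}

```text
t: 29.05
tool_pos: [0.4015, -0.3634, 0.1754]
orientation: [-0.053, -3.139, -0.005]
force: [-0.6, -0.1, -1.1]
opening: 0.0121
gripper_force: 35.0
```

{"name": "carry_out", "arguments": {"rows": [[0,0,0.05,0,0,0],[0,0,0.1,0,0,0],[0,0,0.135,0,0,0],[0,0,0.148,0,0,0],[0,0,0.15,0,0,0]]}}

```text
t: 29.68
tool_pos: [0.4027, -0.3635, 0.0277]
orientation: [-0.05, -3.141, -0.001]
force: [0.6, -0.3, -0.4]
opening: 0.012
gripper_force: 35.0
```

{"name": "carry_out", "arguments": {"rows": [[0,0,0,0,0,0],[0,0,0,0,0,0],[0,0,0,0,0,0],[0,0,-0.05,0,0,0],[0,0,-0.1,0,0,0],[0,0,-0.16,0,0,0],[0,0,-0.2,0,0,0],[0,0,-0.2,0,0,0]], "jaw": 145}}

```text
t: 30.68
tool_pos: [0.404, -0.3664, 0.233]
orientation: [0.052, 3.135, -0.01]
force: [-0.6, -0.2, -0.7]
opening: 0.0401
gripper_force: 0.0
```

{"name": "carry_out", "arguments": {"rows": [[-0.012,0.059,0,0,0,7],[-0.024,0.117,0,0,0,14],[-0.036,0.176,0,0,0,21],[-0.048,0.235,0,0,0,29],[-0.06,0.293,0,0,0,36],[-0.072,0.352,0,0,0,44],[-0.084,0.41,0,0,0,51],[-0.097,0.469,0,0,0,59],[-0.109,0.528,0,0,0,66],[-0.121,0.587,0,0,0,74],[-0.133,0.645,0,0,0,81],[-0.145,0.704,0,0,0,89]]}}

```text
t: 32.17
tool_pos: [0.5701, 0.3361, 0.2262]
orientation: [-2.243, -2.199, 0.002]
force: [1.1, -0.6, 0.3]
opening: 0.0402
gripper_force: 0.0
```

{"name": "carry_out", "arguments": {"rows": [[0,0,0,0,0,0],[0,0,0,0,0,0],[0,0,0,0,0,0]]}}

```text
t: 32.55
tool_pos: [0.5704, 0.3331, 0.2278]
orientation: [2.239, 2.203, -0.0]
force: [0.2, -0.4, 0.3]
opening: 0.04
gripper_force: 0.0
```

Run:
```python
from h import *
st()
im,m=look('wrist',['paddle_grip','spatula_grip'],yaws=[1.57,1.66])
print([back(m,q['pixel'],.08).round(3) for q in robot.outline_of('wrist','soap')[:1]])
look('top',['w100_grip','w300_grip'],z=.004)
cv2.imwrite('pics/w9.png',im[:,:,::-1])
```

```text
t 32.55 tcp [0.5704 0.3331 0.2278] yaw(toolx vs -X) deg 89 [[0.016, 1.0, 0.0], [1.0, -0.016, -0.0], [-0.0, 0.0, -1.0]] F [ 0.21 -0.35  0.28] open 0.04 q [ 0.45  0.29  1.29 -0.    1.56  0.47]
paddle_grip {'name': 'paddle_grip', 'conf': 0.73, 'x': np.float64(0.5712), 'y': np.float64(0.3419), 'yaw': 89.2, 'iou': np.float64(0.927)}
spatula_grip {'name': 'spatula_grip', 'conf': 0.57, 'x': np.float64(0.6345), 'y': np.float64(0.3077), 'yaw': 96.0, 'iou': np.float64(0.86)}
[array([0.609, 0.462, 0.08 ])]
w100_grip {'name': 'w100_grip', 'conf': 0.85, 'x': np.float64(0.4007), 'y': np.float64(-0.3641), 'yaw': -8.8, 'iou': np.float64(0.852)}
w300_grip {'name': 'w300_grip', 'conf': 0.7, 'x': np.float64(0.4712), 'y': np.float64(-0.3666), 'yaw': -2.0, 'iou': np.float64(0.934)}
```

View pics/w9.png

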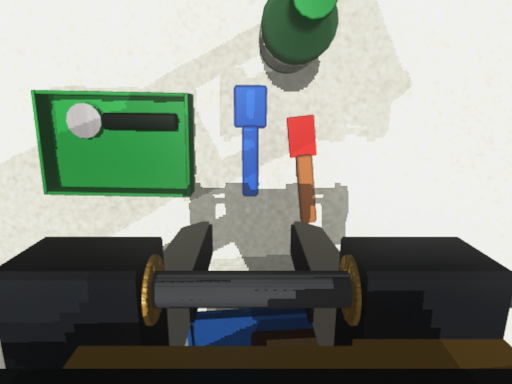

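{"name": "carry_out", "arguments": {"rows": [[0.005,0.001,0.06,0,0,0],[0.005,0.001,0.12,0,0,0],[0.005,0.001,0.17,0,0,0],[0.005,0.001,0.205,0,0,0],[0.005,0.001,0.221,0,0,0],[0.005,0.001,0.222,0,0,0],[0.005,0.001,0.222,0,0,0]], "jaw": 160}}

```text
t: 33.78
tool_pos: [0.5729, 0.3402, 0.0078]
orientation: [2.238, 2.204, 0.005]
force: [0.4, 0.3, 0.7]
opening: 0.0346
gripper_force: 0.0
```

{"name": "carry_out", "arguments": {"rows": [[0,0,0,0,0,0],[0,0,0,0,0,0],[0,0,0,0,0,0],[0,0,-0.03,0,0,0],[0,0,-0.08,0,0,0],[0,0,-0.13,0,0,0],[0,0,-0.15,0,0,0],[0,0,-0.15,0,0,0]], "jaw": 255, "force": 25}}

```text
t: 34.78
tool_pos: [0.5724, 0.3399, 0.1572]
orientation: [2.238, 2.204, 0.005]
force: [-0.5, 0.4, -0.0]
opening: 0.0175
gripper_force: 24.9
```

{"name": "carry_out", "arguments": {"rows": [[0,-0.012,0,0,0,-10],[-0.001,-0.025,0,0,0,-20],[-0.001,-0.04,0,0,0,-30],[-0.002,-0.055,0,0,0,-40],[-0.002,-0.07,0,0,0,-50],[-0.003,-0.085,0,0,0,-60],[-0.003,-0.1,0,0,0,-70],[-0.004,-0.115,0,0,0,-80],[-0.004,-0.1235,0,0,0,-89],[-0.004,-0.1235,0,0,0,-89],[-0.004,-0.1235,0,0,0,-89]]}}

```text
t: 36.15
tool_pos: [0.4475, 0.3369, 0.1541]
orientation: [-0.057, -3.139, 0.002]
force: [0.5, 0.4, -0.9]
opening: 0.0175
gripper_force: 24.9
```

{"name": "carry_out", "arguments": {"rows": [[0,0,0.05,0,0,0],[0,0,0.095,0,0,0],[0,0,0.114,0,0,0],[0,0,0.117,0,0,0],[0,0,0.117,0,0,0]]}}

```text
t: 36.78
tool_pos: [0.4491, 0.338, 0.0402]
orientation: [0.053, 3.139, 0.002]
force: [0.3, -0.0, -0.1]
opening: 0.0175
gripper_force: 24.9
```

{"name": "carry_out", "arguments": {"rows": [[0,0,0,0,0,0],[0,0,0,0,0,0],[0,0,0,0,0,0],[0,0,-0.05,0,0,0],[0,0,-0.1,0,0,8],[-0.03,-0.003,-0.16,0,0,18],[-0.06,-0.006,-0.18,0,0,28],[-0.09,-0.009,-0.18,0,0,38],[-0.12,-0.012,-0.18,0,0,48],[-0.15,-0.015,-0.18,0,0,58],[-0.188,-0.018,-0.18,0,0,68],[-0.188,-0.018,-0.18,0,0,78]], "jaw": 145}}

```text
t: 38.28
tool_pos: [0.6369, 0.312, 0.2171]
orientation: [-2.026, -2.401, 0.002]
force: [-0.2, 1.0, -0.0]
opening: 0.0399
gripper_force: 0.0
```

{"name": "carry_out", "arguments": {"rows": [[0,0,0,0,0,4],[0,0,0,0,0,4],[0,0,0,0,0,4]]}}

```text
t: 38.65
tool_pos: [0.6351, 0.3133, 0.2188]
orientation: [2.097, 2.339, 0.0]
force: [-0.5, -0.1, 0.3]
opening: 0.0402
gripper_force: 0.0
```

Run:
```python
from h import *
st()
im,m=look('wrist',['spatula_grip'],yaws=[1.57,1.66])
print(find('wrist','paddle_grip',m,z=.004,yaws=[3.14]),find('wrist','spoon_grip',m,z=.004,yaws=[3.14]))
```

```text
t 38.65 tcp [0.6351 0.3133 0.2188] yaw(toolx vs -X) deg 96 [[-0.108, 0.994, 0.0], [0.994, 0.108, 0.0], [0.0, 0.0, -1.0]] F [-0.46 -0.08  0.31] open 0.0402 q [ 0.39  0.43  1.14 -0.    1.58  0.28]
spatula_grip {'name': 'spatula_grip', 'conf': 0.57, 'x': np.float64(0.6345), 'y': np.float64(0.3084), 'yaw': 95.6, 'iou': np.float64(0.918)}
{'name': 'paddle_grip', 'conf': 0.68, 'x': np.float64(0.4508), 'y': np.float64(0.3376), 'yaw': 179.7, 'iou': np.float64(0.9)} {'name': 'spoon_grip', 'conf': 0.64, 'x': np.float64(0.4424), 'y': np.float64(0.3851), 'yaw': 177.7, 'iou': np.float64(0.822)}
```

{"name": "carry_out", "arguments": {"rows": [[0,-0.001,0.06,0,0,0],[0,-0.001,0.12,0,0,0],[0,-0.001,0.17,0,0,0],[0,-0.001,0.2,0,0,0],[0,-0.001,0.213,0,0,0],[0,-0.001,0.213,0,0,0]]}}

```text
t: 39.6
tool_pos: [0.6339, 0.313, 0.0053]
orientation: [-2.099, -2.337, 0.001]
force: [-0.0, -0.2, -0.3]
opening: 0.0399
gripper_force: 0.0
```

{"name": "carry_out", "arguments": {"rows": [[0,0,0,0,0,0],[0,0,0,0,0,0],[0,0,0,0,0,0],[0,0,-0.03,0,0,0],[0,0,-0.08,0,0,0],[0,0,-0.13,0,0,0],[0,0,-0.15,0,0,0],[0,0,-0.15,0,0,0]], "jaw": 255}}

```text
t: 40.6
tool_pos: [0.6353, 0.3135, 0.1575]
orientation: [2.099, 2.336, 0.005]
force: [0.4, 0.4, -1.4]
opening: 0.0177
gripper_force: 25.0
```

{"name": "carry_out", "arguments": {"rows": [[0.007,-0.019,0,0,0,-10],[0.014,-0.04,0,0,0,-20],[0.022,-0.06,0,0,0,-30],[0.03,-0.085,0,0,0,-40],[0.038,-0.11,0,0,0,-50],[0.048,-0.135,0,0,0,-60],[0.058,-0.16,0,0,0,-70],[0.07,-0.1885,0,0,0,-80],[0.07,-0.1885,0,0,0,-82],[0.07,-0.1885,0,0,0,-82],[0.07,-0.1885,0,0,0,-82]]}}

```text
t: 41.98
tool_pos: [0.4398, 0.362, 0.1547]
orientation: [-0.056, -3.14, 0.001]
force: [-0.5, -0.4, -0.4]
opening: 0.0171
gripper_force: 25.0
```

Held and over the tray centre. I'll lower, release, retreat clear of the scene and check everything.

{"name": "carry_out", "arguments": {"rows": [[0,0,0.05,0,0,0],[0,0,0.09,0,0,0],[0,0,0.115,0,0,0],[0,0,0.126,0,0,0],[0,0,0.126,0,0,0]]}}

```text
t: 42.6
tool_pos: [0.4394, 0.3622, 0.0292]
orientation: [-0.053, -3.14, 0.001]
force: [-0.6, -0.8, 0.3]
opening: 0.0177
gripper_force: 25.0
```

{"name": "carry_out", "arguments": {"rows": [[0,0,0,0,0,0],[0,0,0,0,0,0],[0,0,0,0,0,0],[0,0,-0.05,0,0,0],[0,0,-0.1,0,0,0],[0,0,-0.16,0,0,0],[0.06,0,-0.2,0,0,0],[0.12,0.03,-0.2,0,0,0],[0.18,0.08,-0.2,0,0,0],[0.22,0.12,-0.2,0,0,0],[0.22,0.12,-0.2,0,0,0],[0.22,0.12,-0.2,0,0,0]], "jaw": 165}}

```text
t: 44.1
tool_pos: [0.222, 0.4907, 0.2299]
orientation: [0.047, 3.141, 0.001]
force: [0.6, -0.0, 0.8]
opening: 0.0325
gripper_force: 0.0
```

Run:
```python
from h import *
st()
look('top',['w100_grip','w300_grip'],z=.004); look('top',['w200_grip','tin_coffee_mid'],z=.088); panz()
im,m=look('top',['spatula_grip','paddle_grip','spoon_grip'],z=.004,yaws=[3.14]); 
b=robot.read_camera('side')[100:300,130:400]
cv2.imwrite('pics/t10.png',np.vstack([cv2.resize(im[150:330,70:460,::-1],(600,277)),cv2.resize(b[:,:,::-1],(436,323))if 0 else np.hstack([cv2.resize(b[:,:,::-1],(432,320)),np.zeros((320,168,3),np.uint8)])]))
```

```text
t 44.1 tcp [0.222  0.4907 0.2299] yaw(toolx vs -X) deg 178 [[-1.0, 0.03, 0.0], [0.03, 1.0, 0.0], [-0.0, 0.0, -1.0]] F [ 0.62 -0.04  0.81] open 0.0325 q [ 1.05 -0.04  1.64  0.    1.54 -0.49]
w100_grip {'name': 'w100_grip', 'conf': 0.53, 'x': np.float64(0.4011), 'y': np.float64(-0.3651), 'yaw': -0.9, 'iou': np.float64(0.93)}
w300_grip {'name': 'w300_grip', 'conf': 0.88, 'x': np.float64(0.4725), 'y': np.float64(-0.3667), 'yaw': -2.2, 'iou': np.float64(0.954)}
w200_grip {'name': 'w200_grip', 'conf': 0.77, 'x': np.float64(0.6187), 'y': np.float64(-0.0767), 'yaw': 4.6, 'iou': np.float64(0.916)}
tin_coffee_mid {'name': 'tin_coffee_mid', 'conf': 0.87, 'x': np.float64(0.6072), 'y': np.float64(0.153), 'yaw': 2.9, 'iou': np.float64(0.958)}
goods pan top z 0.092 0.927
goods pan side z 0.09 0.877
spatula_grip {'name': 'spatula_grip', 'conf': 0.81, 'x': np.float64(0.4427), 'y': np.float64(0.3654), 'yaw': 178.2, 'iou': np.float64(0.745)}
paddle_grip {'name': 'paddle_grip', 'conf': 0.87, 'x': np.float64(0.4465), 'y': np.float64(0.338), 'yaw': 181.7, 'iou': np.float64(0.849)}
spoon_grip {'name': 'spoon_grip', 'conf': 0.77, 'x': np.float64(0.4505), 'y': np.float64(0.386), 'yaw': 176.3, 'iou': np.float64(0.685)}
```

View pics/t10.png

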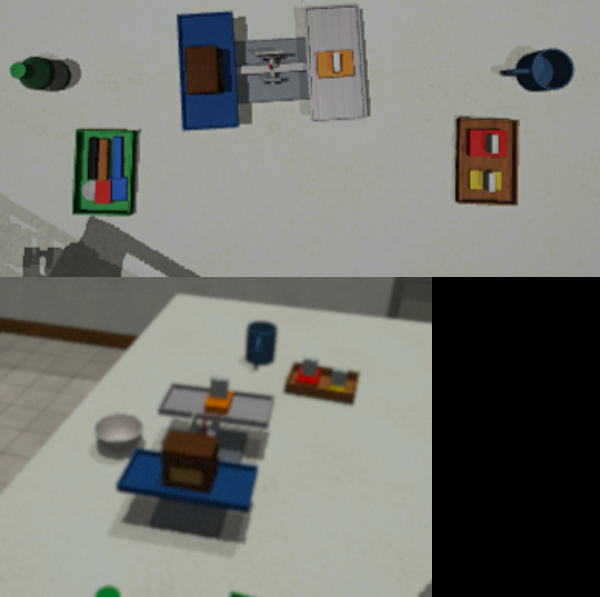

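The picture shows the tin in the blue pan at (205,70) and the orange weight in the steel pan at (335,64), with the beam level. Red and yellow are in the wooden tray at (487,160), and the three utensils are in the green tray at (105,170). The arm is clear, so I'm handing it in.

```bash
python3 -c "
from plant import robot
print(robot.close_job())"
```

```text
the job is handed in; nothing more can be done
None
```

I handed the job in at about 44 s; it returned no verdict. In the last images the coffee tin (the only one out) and the 200 g weight sat in their pans with the beam level, the 100 g and 300 g weights were in the wooden tray, the paddle, spatula and spoon were in the green tray, and I saw no sign that the soap, mug or bowl had been disturbed.

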